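# Check a brake lever's stop on the test stand

## Robot

A 7-joint arm with a two-finger parallel gripper is mounted at the origin on the work surface; the furniture and walls round the work are solid. World frame = base frame: x ahead of the robot, y to its left, z up, the work surface at z = 0. Lengths are in m, angles in rad, forces in N, time in s.
With the tool pointing down it reaches from about 0.425 to 0.925 m from the base axis. Payload 6.8 kg.
Tool frame: the origin (TCP) lies between the finger pads; the fingertips stand r.tcp_to_tips ahead of it and the grasp point (between the pads) lies 3 mm ahead of it (r.tcp_to_tips is the distance from the TCP to the fingertips, in m); z points along the fingers, y is the line along which they close (so a half turn about z gives the same grasp; the last joint's range is limited). The gripper opens to 85 mm and grips with 20 to 120 N. Pads are 22 mm wide; open, the fingers measure 114 mm over their backs; the gripper's body (76 mm by 85 mm) begins 54 mm behind the grasp point. The pads swing forward as they close: fully open they stand 13 mm farther back than shut.
Start: joints at [-1.233, 0.477, 0.022, 1.555, -0.011, 1.109, -0.083], TCP at [0.291, 0.609, 0.253] pointing down, gripper open.
Joint ranges: [-2.96, 2.96], [-0.34, 2.1], [-1.41, 1.46], [0.24, 2.44], [-1.37, 4.51], [0.17, 1.92], [-2.96, 2.96]. Speed limits (rad/s): [2.39, 2.39, 3.14, 3.14, 3.14, 3.14, 3.14].

## Interface

Orientations are given as a rotation vector (axis times angle).
In Python, from bench import r gives the robot as it stands. The module is installed in compiled form; this text tells all that it offers.
- The arm moves only by the tool step_arm, never from a script. Its argument "moves" is a list of rows, each an object of numbers: "rx", "ry", "rz": the turn, a rotation vector about the tool's x, y, z in degrees; "dx", "dy", "dz": the shift along the tool's x, y, z in mm; "gripper": the opening, from -1 (shut) to 1 (fully open). In form: [{"rx": .., "ry": .., "rz": .., "dx": .., "dy": .., "dz": .., "gripper": ..}, ...]. A call has 1 to 20 rows; each row shifts and turns the commanded pose from where the row before left it, along the tool's axes as they then stand; what a row does not reach is not made up. A row lasts 1/8 s, in which the tool goes at most 62.5 mm and 10.7 degrees, less where a joint would pass 70% of its speed; a pose out of reach is approached as far as the arm can. A call is refused whole if a number of a shift passes 62.5 or a number of a turn 10.7, either way. A call with a gripper value outside its range is refused whole. The fingers move at their own pace and stop on an object; "grip_force" is the grip in N (left out, the last holds). Time passes only in rows, so rows that do not move let the fingers close. It gives the time, the measured TCP pose, the force, the opening and the grip force at its end, in the units of the state.
- r.get_obs(): the state, without advancing time (a new reading comes with each control period).
- r.grab_frame(name): name is "scene" or "side" or "wrist"; returns the picture (400x640x3 uint8, blue, green, red); there is no depth.
- r.camera_info(name): a dict with "mtx" (3x3 intrinsics, pixels), "D" ([k1, k2, p1, p2, k3] as OpenCV has them; the pictures are not rectified), "rvec" (rotation vector, rad) and "tvec" (3), from world to camera coordinates, as OpenCV has them. Camera axes: x right, y down, z forward; pixel columns grow to the right and rows downward; lengths in m; the calibration is good to about 2 mm. A picture is of the moment at which its call begins: read the wrist's pose just before it. camera_info takes no time and is no camera call; for the wrist camera it gives the pose at the moment of the call.
- r.hand_in(): hands the job in; it is judged then, once.
The state is a dict: "clock": time; "joints": joint angles; "qvel": joint speeds; "tau": joint torques, N m; "tcp_pos": TCP position; "orientation": TCP orientation; "contact_force": force on the tool from outside, world axes, zero at the start; "moment": the same for the moment, N m; "grip_width": finger opening in m; "gripper_force": force on a finger pad.
Only numpy, scipy, OpenCV 4.12 (cv2) and the standard library are available. Lean on these libraries where they do the work, as an engineer would, in place of code of your own. Each camera call takes 0.05 s, during which the arm holds its last target. There are 200 camera calls.

## Task

Check the brake lever on the stand with the red hand grip: with the outside of the fingers, press the lever in towards the bar until it comes up against its stop, lean on it firmly there for two seconds, without touching the hand grip, to see that it stops short of the bar. Then let it spring all the way out again and move clear. Press from the outer side only, do not take hold of the lever or force it; leave the blue stand's lever and everything else on the bench as they are.

Things in the scene. Friction and masses are not known exactly. Their poses are not given: they have to be found in the camera images.
- red_stand: red test stand, fixed: base plate 120x110x10 mm, post, short handlebar end with red hand grip; top at 149 mm. Origin on the surface below the bar. The bar lies along the stand's y axis over x = 0, centreline 120 mm up; post at y = +72 mm, free end at y = -91 mm. The lever is on the -x side (towards the robot), level with the bar.
- red_grip: the red rubber hand grip on that bar, 32 mm in diameter (end flanges to 42 mm), y from -91 to +27 mm in the stand's frame, origin on the bar's centreline 120 mm above the surface
- red_lever (a joint): angle of the red stand's lever: 0 = fully out, grows as it is pressed towards the bar (+x of the stand; anticlockwise from above) to a hard stop at 0.30, blade nearly parallel to the bar and 15 to 20 mm short of the grip. Spring: about 3 N at the pad at 0, 4 N at the stop; a firm check leans on the stop with 10 to 20 N
- red_pad (a point): where to press the red stand's lever: on the blade's outer (robot-side) face, 90 mm from the pivot; moves with the lever, 27 mm to the stop, mainly along +x of the stand. Blade: aluminium, 10 mm thick, 16 mm tall (112 to 128 mm above the surface), red round end 117 mm from the pivot. At 0 it leans 0.36 rad from the bar: outward normal (-0.936, +0.352, 0) in the stand's frame
- red_pivot (a point): the pivot axis of the red stand's lever at blade height (36 mm towards -x from the bar and at y = +45 mm in the stand's frame)
- red_liner: thin black rubber strip on the inner face of the red stand's lever blade, the side that faces the bar, 75x12x3 mm; its origin is on the pivot. It should not be touched: fingers stay outside, never between lever and bar
- blue_stand: blue test stand, fixed: base plate 120x110x10 mm, post, short handlebar end with blue hand grip; top at 149 mm. Origin on the surface below the bar. The bar lies along the stand's y axis over x = 0, centreline 120 mm up; post at y = +72 mm, free end at y = -91 mm. The lever is on the -x side (towards the robot), level with the bar.
- blue_grip: the blue rubber hand grip on that bar, 32 mm in diameter (end flanges to 42 mm), y from -91 to +27 mm in the stand's frame, origin on the bar's centreline 120 mm above the surface
- blue_lever (a joint): angle of the blue stand's lever: 0 = fully out, grows as it is pressed towards the bar (+x of the stand; anticlockwise from above) to a hard stop at 0.30, blade nearly parallel to the bar and 15 to 20 mm short of the grip. Spring: about 3 N at the pad at 0, 4 N at the stop; a firm check leans on the stop with 10 to 20 N. Leave it alone
- blue_pad (a point): where to press the blue stand's lever: on the blade's outer (robot-side) face, 90 mm from the pivot; moves with the lever, 27 mm to the stop, mainly along +x of the stand. Blade: aluminium, 10 mm thick, 16 mm tall (112 to 128 mm above the surface), blue round end 117 mm from the pivot. At 0 it leans 0.36 rad from the bar: outward normal (-0.936, +0.352, 0) in the stand's frame
- flux_bottle: small orange bottle with black cap, 30 mm across, 58 mm tall, stands upright; origin under its base
- hex_key: steel hex key, 26x69x4 mm, lying flat; origin under its centre
- tape_roll: roll of yellow tape, 64 mm across, 19 mm tall, lying flat; origin under its centre
- solder_spool: reel of solder wire with blue flanges, 52 mm across, 36 mm tall, upright; origin under its base
- side_cutter: side cutters with blue handles, 50x110x12 mm, lying flat; origin under its centre
- marker: felt marker, black and blue, 18x134x18 mm, lying flat; origin under its centre
- solvent_bottle: white dispenser bottle with red cap and bent spout, 61 mm across, 164 mm tall, upright; origin under its base

How it is judged:
On the way:
1. the red stand's lever is held firmly against its stop by the fingers (angle over 0.27 rad, over 7 N) for 1.5 s (value of joint red_lever above 0.27 rad and contact force between the fingers and red_lever above 7 N), for 1.5 s.
At the end, for the whole second after the job is handed in: the red stand's lever has sprung fully out (under 0.03 rad), the blue stand's lever is out (under 0.03 rad), and every loose thing is within 20 mm of where it stood (value of joint each of red_lever, blue_lever below 0.03 rad and distance of each of flux_bottle, hex_key, tape_roll, solder_spool, side_cutter, marker, solvent_bottle from where it was at the start of the episode below 0.02 m); the robot touches nothing.
It fails at once if the fingers touch the red hand grip (over 2 N) (contact force between the fingers and red_grip above 2 N).
It fails at once if the fingers reach between lever and bar and touch the lever's inner face (over 1 N) (contact force between the fingers and red_liner above 1 N).
It fails at once if the lever is forced (over 60 N) (contact force between the fingers and red_lever above 60 N).
It fails at once if the blue stand's lever is worked (over 0.08 rad) (value of joint blue_lever above 0.08 rad).
It fails at once if a loose thing is shifted by more than 30 mm or lifted (distance of any of flux_bottle, hex_key, tape_roll, solder_spool, side_cutter, marker, solvent_bottle from where it was at the start of the episode above 0.03 m).
It also fails if it takes over 38 s, if anything falls off the work surface, if the arm or the gripper's body presses on something with over 40 N, if the wrist force passes 120 N, or if a joint passes its speed limit or range.

## Working session

There is one attempt and no reset: what is moved stays moved. The work goes in short steps, Python scripts to look and compute and a tool call to move; the robot and the scene stay as the last step left them, time stands still between calls to the robot, and variables do not carry over. Pictures are saved under pics/ and viewed, at most 10 in all, crops included, and the job is handed in when it is done.

Besides the shell and the picture viewer there is one more tool, called as name(argument=value, ...), one argument or row to a line, values as JSON. step_arm: Moves the arm, as the interface text tells. Its arguments: {"type":"object","properties":{"moves":{"type":"array","items":{"type":"object","properties":{"rx":{"type":"number"},"ry":{"type":"number"},"rz":{"type":"number"},"dx":{"type":"number"},"dy":{"type":"number"},"dz":{"type":"number"},"gripper":{"type":"number"}}}},"grip_force":{"type":"number"}},"required":["moves"]}

```bash
mkdir -p pics; python3 - <<'E'
from bench import r
import cv2
o=r.get_obs();print({k:o[k] for k in('clock','tcp_pos','orientation','contact_force','grip_width')},r.tcp_to_tips)
for n in('scene','side'):
    cv2.imwrite(f'pics/{n}0.png',r.grab_frame(n)); c=r.camera_info(n);print(n,c)
E
```

```text
{'clock': 0.0, 'tcp_pos': array([0.29084173, 0.60851939, 0.25232125]), 'orientation': array([-6.94337968e-01, -3.06366854e+00,  2.86714220e-03]), 'contact_force': array([ 0.37828315, -0.62454708, -0.49070951]), 'grip_width': 0.0857986368612193} 0.022
scene {'mtx': array([[509.48543457,   0.        , 318.15109814],
       [  0.        , 509.48543457, 195.81181709],
       [  0.        ,   0.        ,   1.        ]]), 'D': array([-0.03320741,  0.        ,  0.        ,  0.        ,  0.        ]), 'rvec': array([ 2.24630694,  1.17191452, -0.37254496]), 'tvec': array([-0.28950018, -0.32000387,  1.76291721])}
side {'mtx': array([[515.17205002,   0.        , 317.58243661],
       [  0.        , 515.17205002, 200.25391898],
       [  0.        ,   0.        ,   1.        ]]), 'D': array([-0.15034946,  0.        ,  0.        ,  0.        ,  0.        ]), 'rvec': array([ 0.04749615,  2.7724618 , -1.4284358 ]), 'tvec': array([0.56370456, 0.11656754, 1.19687861])}
```

View pics/scene0.png

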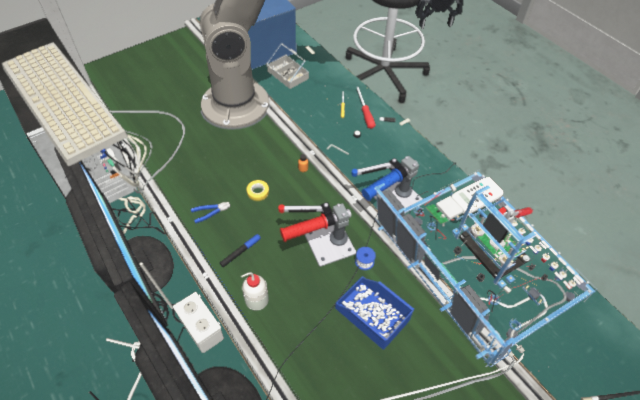

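View pics/side0.png

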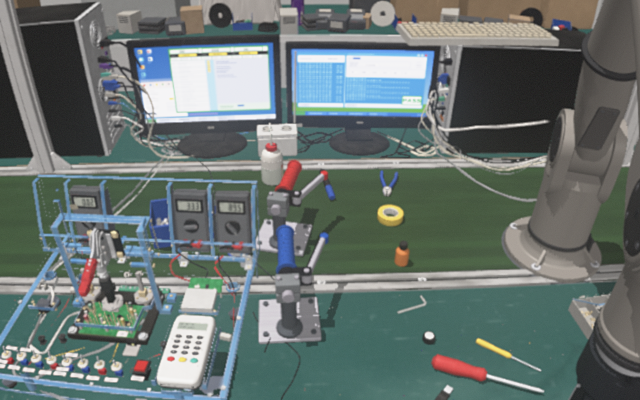

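The scene view shows the red stand at about (320,225), with its lever end at (282,208). The blue stand is at (390,180). The tape, bottle and cutter are on the robot side. I'll enlarge both views of the red stand.

```bash
python3 - <<'E'
import cv2,numpy as np
a=cv2.imread('pics/scene0.png')[190:275,265:365];b=cv2.imread('pics/side0.png')[150:260,245:345]
a=cv2.resize(a,None,fx=4,fy=4,interpolation=2);b=cv2.resize(b,None,fx=4,fy=4,interpolation=2)
c=np.zeros((440,800,3),np.uint8);c[:340,:400]=a;c[:440,400:]=b
cv2.imwrite('pics/crop0.png',c)
E
```

```text
(no output)
```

View pics/crop0.png

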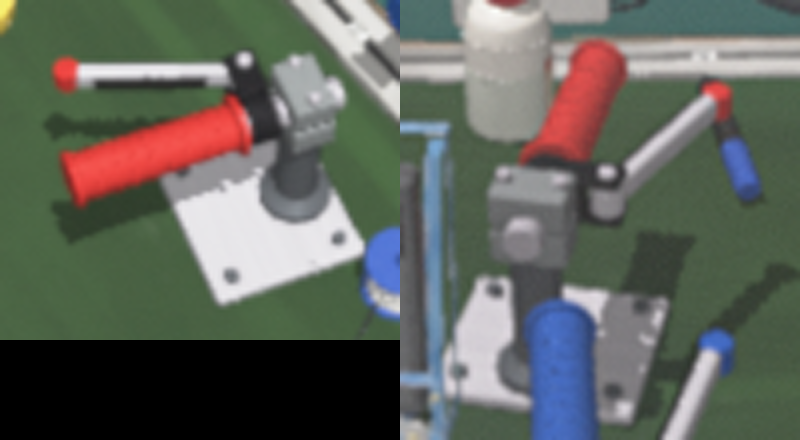

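Scene pixels: ball (281.5,208.5), pivot bolt (326,205), grip ends (284.5,235) and (325,221). Side pixels: ball (324,175), bolt (296.5,193), grip ends (295,165) and (282,189). I'll fit the stand pose from these.

```bash
cat > h.py <<'E'
from bench import r
import cv2,numpy as np
from scipy.optimize import least_squares
def proj(n,P):
    c=r.camera_info(n);return cv2.projectPoints(np.array(P,float).reshape(-1,1,3),c['rvec'],c['tvec'],c['mtx'],c['D'])[0].reshape(-1,2)
def tri(a,b):
    return least_squares(lambda P:np.r_[(proj('scene',P)-a).ravel(),(proj('side',P)-b).ravel()],[.6,.2,.1])
def ground(n,px,z):
    return least_squares(lambda p:(proj(n,[p[0],p[1],z])-px).ravel(),[.6,.2]).x
def S2W(p,P):
    P=np.atleast_2d(P).astype(float);c,s=np.cos(p[2]),np.sin(p[2])
    return np.c_[p[0]+c*P[:,0]-s*P[:,1],p[1]+s*P[:,0]+c*P[:,1],P[:,2]]
E
python3 - <<'E'
from h import *
L=np.array([[-.036-.352*.113,.045-.936*.113,.12],[-.036,.045,.135],[0,-.091,.12],[0,.027,.12]])
sc=np.array([[281.5,208.5],[326,205],[284.5,235],[325,221.3]]);si=np.array([[324.3,175.3],[296.5,193],[295,165],[282,188.8]])
for y0 in(-2,0,1,2.5):
    f=least_squares(lambda p:np.r_[proj('scene',S2W(p,L))-sc,proj('side',S2W(p,L))-si].ravel(),[.6,.2,y0],loss='soft_l1');print(f.cost,f.x)
    if y0==-2 or f.cost<best.cost: best=f
print(best.fun.reshape(-1,2).round(1))
for a,b in zip(sc,si): t=tri(a,b);print(t.x.round(3),t.cost.round(1))
p=best.x
print('W ball,pivot,grip',S2W(p,L).round(3))
for k,n,px,z in[('tape','scene',(258,190),.01),('bottle','scene',(303,165),.03),('spool','scene',(366,258),.02),('cutter','scene',(212,212),.01),('marker','scene',(240,250),.01),('solvent','scene',(256,293),.08),('blueball','scene',(356,172),.12),('bluegripend','scene',(370,192),.12),('bluepiv','scene',(395,165),.135),('hex','scene',(338,149),0)]: print(k,ground(n,px,z).round(3))
E
```

```text
7.868082884409821 [ 0.63475958 -0.10810408 -0.23677623]
7.868082884403181 [ 0.63475958 -0.10810408 -0.2367763 ]
7.868082884405667 [ 0.63475958 -0.10810408 -0.23677626]
7.868082884413415 [ 0.63475958 -0.10810409 -0.23677638]
[[ 1.1  0.3]
 [-0.6  0.3]
 [-3.3 -0.2]
 [-1.  -0.2]
 [-1.5  0.4]
 [-0.3  0.2]
 [-0.1  0.8]
 [ 0.8  3.6]]
[ 0.544 -0.151  0.12 ] 0.0
[ 0.61  -0.055  0.136] 0.1
[ 0.616 -0.191  0.123] 2.3
[ 0.644 -0.084  0.128] 0.9
W ball,pivot,grip [[ 0.547 -0.149  0.12 ]
 [ 0.61  -0.056  0.135]
 [ 0.613 -0.197  0.12 ]
 [ 0.641 -0.082  0.12 ]]
tape [ 0.378 -0.133]
bottle [0.387 0.024]
spool [ 0.75  -0.017]
cutter [ 0.372 -0.284]
marker [ 0.529 -0.282]
solvent [ 0.698 -0.326]
blueball [0.557 0.089]
bluegripend [0.634 0.077]
bluepiv [0.608 0.187]
hex [0.373 0.169]
```

The fit is good to a few millimetres: red stand at (0.635,-0.108), yaw -0.237. The tool's -x axis already points along the press direction. I'll travel high with the fingers closing.

step_arm(
  moves=[
    {"dx":-10,"dy":-12,"gripper":-1},
    {"dx":-25,"dy":-27,"gripper":-1},
    {"dx":-25,"dy":-27,"gripper":-1},
    {"dx":-25,"dy":-27,"gripper":-1},
    {"dx":-25,"dy":-27,"gripper":-1},
    {"dx":-25,"dy":-27,"gripper":-1},
    {"dx":-25,"dy":-27,"gripper":-1},
    {"dx":-25,"dy":-27,"gripper":-1},
    {"dx":-25,"dy":-27,"gripper":-1},
    {"dx":-25,"dy":-27,"gripper":-1},
    {"dx":-25,"dy":-27,"gripper":-1},
    {"dx":-25,"dy":-27,"gripper":-1},
    {"dx":-25,"dy":-27,"gripper":-1},
    {"dx":-25,"dy":-27,"gripper":-1},
    {"dx":-25,"dy":-27,"gripper":-1},
    {"dx":-25,"dy":-27,"gripper":-1},
    {"dx":-25,"dy":-27,"gripper":-1},
    {"dx":-25,"dy":-27,"gripper":-1},
    {"dx":-25,"dy":-27,"gripper":-1},
    {"dx":-20,"dy":-20,"gripper":-1},
  ],
  grip_force=40,
)

```text
invalid input at $.moves[0]: expected keys rx, ry, rz, dx, dy, dz, gripper
```

step_arm(
  moves=[
    {"rx":0,"ry":0,"rz":0,"dx":-10,"dy":-12,"dz":0,"gripper":-1},
    {"rx":0,"ry":0,"rz":0,"dx":-25,"dy":-27,"dz":0,"gripper":-1},
    {"rx":0,"ry":0,"rz":0,"dx":-25,"dy":-27,"dz":0,"gripper":-1},
    {"rx":0,"ry":0,"rz":0,"dx":-25,"dy":-27,"dz":0,"gripper":-1},
    {"rx":0,"ry":0,"rz":0,"dx":-25,"dy":-27,"dz":0,"gripper":-1},
    {"rx":0,"ry":0,"rz":0,"dx":-25,"dy":-27,"dz":0,"gripper":-1},
    {"rx":0,"ry":0,"rz":0,"dx":-25,"dy":-27,"dz":0,"gripper":-1},
    {"rx":0,"ry":0,"rz":0,"dx":-25,"dy":-27,"dz":0,"gripper":-1},
    {"rx":0,"ry":0,"rz":0,"dx":-25,"dy":-27,"dz":0,"gripper":-1},
    {"rx":0,"ry":0,"rz":0,"dx":-25,"dy":-27,"dz":0,"gripper":-1},
    {"rx":0,"ry":0,"rz":0,"dx":-25,"dy":-27,"dz":0,"gripper":-1},
    {"rx":0,"ry":0,"rz":0,"dx":-25,"dy":-27,"dz":0,"gripper":-1},
    {"rx":0,"ry":0,"rz":0,"dx":-25,"dy":-27,"dz":0,"gripper":-1},
    {"rx":0,"ry":0,"rz":0,"dx":-25,"dy":-27,"dz":0,"gripper":-1},
    {"rx":0,"ry":0,"rz":0,"dx":-25,"dy":-27,"dz":0,"gripper":-1},
    {"rx":0,"ry":0,"rz":0,"dx":-25,"dy":-27,"dz":0,"gripper":-1},
    {"rx":0,"ry":0,"rz":0,"dx":-25,"dy":-27,"dz":0,"gripper":-1},
    {"rx":0,"ry":0,"rz":0,"dx":-25,"dy":-27,"dz":0,"gripper":-1},
  ],
  grip_force=40,
)

```text
clock: 2.35
tcp_pos: [0.4797, -0.0055, 0.2532]
orientation: [-0.696, -3.063, -0.001]
contact_force: [1.2, -0.8, 0.3]
grip_width: -0.0001
gripper_force: 0.0
```

step_arm(
  moves=[
    {"rx":0,"ry":0,"rz":0,"dx":-20,"dy":-20,"dz":10,"gripper":-1},
    {"rx":0,"ry":0,"rz":0,"dx":-20,"dy":-20,"dz":10,"gripper":-1},
    {"rx":0,"ry":0,"rz":0,"dx":-20,"dy":-20,"dz":15,"gripper":-1},
    {"rx":0,"ry":0,"rz":0,"dx":-14,"dy":-15,"dz":15,"gripper":-1},
    {"rx":0,"ry":0,"rz":0,"dx":0,"dy":0,"dz":0,"gripper":-1},
  ],
)

```text
clock: 2.98
tcp_pos: [0.5133, -0.1052, 0.2023]
orientation: [-0.7, -3.06, 0.002]
contact_force: [-1.0, 0.0, -0.4]
grip_width: 0.0001
gripper_force: 0.0
```

```bash
python3 - <<'E'
from h import *
print(r.get_obs()['tcp_pos'])
p=[.6348,-.1081,-.2368]
P=S2W(p,[[-.0757,-.0607,.12],[-.036,.045,.135],[0,-.091,.12],[0,.027,.12],[-.0724,-.0374,.12]])
print(proj('wrist',P).round(0))
a=r.grab_frame('wrist');b=r.grab_frame('side')[130:260,230:430]
c=np.zeros((400,800,3),np.uint8);c[:,:500]=cv2.resize(a,(500,312)) if 0 else 0
cv2.imwrite('pics/w1.png',a);cv2.imwrite('pics/s1.png',cv2.resize(b,None,fx=4,fy=4,interpolation=2))
E
```

```text
[ 0.51325745 -0.10516666  0.20233222]
[[279. 293.]
 [455. 327.]
 [264. 391.]
 [427. 362.]
 [315. 291.]]
```

View pics/w1.png

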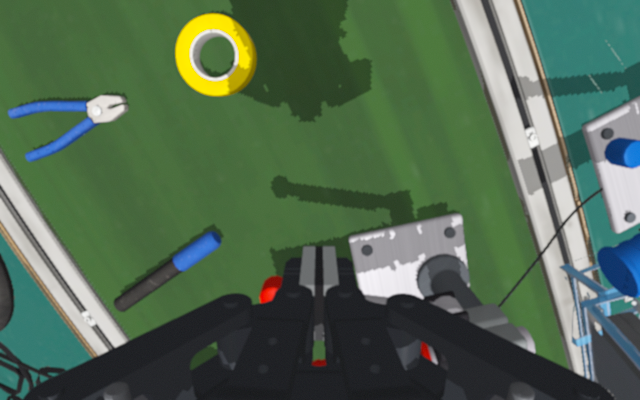

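The wrist view shows the red ball at (270,291), predicted at (279,293). The fingers (columns 300–340) are lined up with the pad at column 315, on the outer side. Now I'll descend and then approach slowly.

step_arm(
  moves=[
    {"rx":0,"ry":0,"rz":0,"dx":0,"dy":0,"dz":19,"gripper":-1},
    {"rx":0,"ry":0,"rz":0,"dx":0,"dy":0,"dz":19,"gripper":-1},
    {"rx":0,"ry":0,"rz":0,"dx":0,"dy":0,"dz":19,"gripper":-1},
    {"rx":0,"ry":0,"rz":0,"dx":0,"dy":0,"dz":19,"gripper":-1},
    {"rx":0,"ry":0,"rz":0,"dx":0,"dy":0,"dz":0,"gripper":-1},
  ],
)

```text
clock: 3.7
tcp_pos: [0.514, -0.1019, 0.1269]
orientation: [-0.692, -3.062, -0.0]
contact_force: [-0.7, -0.8, 1.8]
grip_width: 0.0001
gripper_force: 0.0
```

step_arm(
  moves=[
    {"rx":0,"ry":0,"rz":0,"dx":-6,"dy":0,"dz":0,"gripper":-1},
    {"rx":0,"ry":0,"rz":0,"dx":-6,"dy":0,"dz":0,"gripper":-1},
    {"rx":0,"ry":0,"rz":0,"dx":-6,"dy":0,"dz":0,"gripper":-1},
    {"rx":0,"ry":0,"rz":0,"dx":-6,"dy":0,"dz":0,"gripper":-1},
    {"rx":0,"ry":0,"rz":0,"dx":-6,"dy":0,"dz":0,"gripper":-1},
    {"rx":0,"ry":0,"rz":0,"dx":-6,"dy":0,"dz":0,"gripper":-1},
    {"rx":0,"ry":0,"rz":0,"dx":-6,"dy":0,"dz":0,"gripper":-1},
    {"rx":0,"ry":0,"rz":0,"dx":0,"dy":0,"dz":0,"gripper":-1},
    {"rx":0,"ry":0,"rz":0,"dx":0,"dy":0,"dz":0,"gripper":-1},
  ],
)

```text
clock: 4.82
tcp_pos: [0.552, -0.1213, 0.127]
orientation: [-0.695, -3.062, 0.0]
contact_force: [-4.3, 0.4, 0.4]
grip_width: -0.0001
gripper_force: 1.5
```

```bash
python3 - <<'E'
from h import *
b=r.grab_frame('side')[130:260,230:430]
cv2.imwrite('pics/s2.png',cv2.resize(b,None,fx=4,fy=4,interpolation=2))
f=r.get_obs()['contact_force'];print(f)
E
```

```text
[-4.21118657 -0.87297327 -0.15890862]
```

View pics/s2.png

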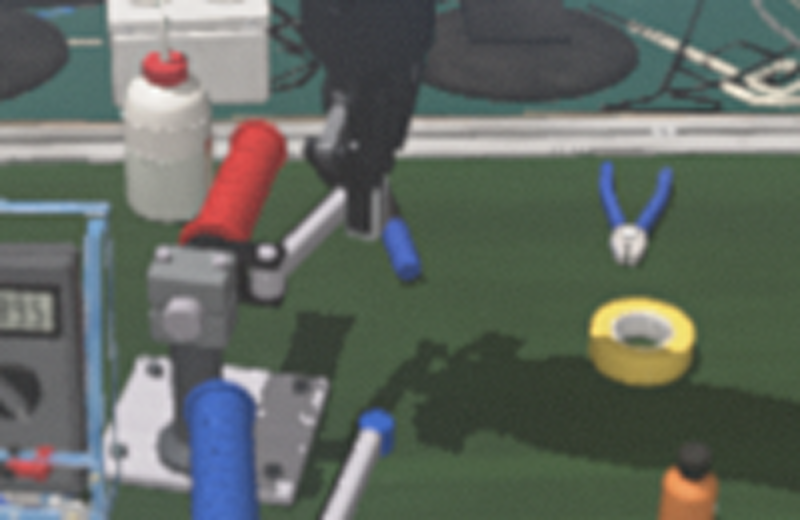

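The fingers are on the outer face with the spring at about 4 N. I estimate 18–20 mm to the stop.

step_arm(
  moves=[
    {"rx":0,"ry":0,"rz":0,"dx":-4,"dy":0,"dz":0,"gripper":-1},
    {"rx":0,"ry":0,"rz":0,"dx":-4,"dy":0,"dz":0,"gripper":-1},
    {"rx":0,"ry":0,"rz":0,"dx":-4,"dy":0,"dz":0,"gripper":-1},
    {"rx":0,"ry":0,"rz":0,"dx":-2,"dy":0,"dz":0,"gripper":-1},
    {"rx":0,"ry":0,"rz":0,"dx":0,"dy":0,"dz":0,"gripper":-1},
  ],
)

```text
clock: 5.5
tcp_pos: [0.5652, -0.1275, 0.1271]
orientation: [-0.695, -3.063, 0.001]
contact_force: [-5.1, -1.4, 0.1]
grip_width: -0.0002
gripper_force: 2.2
```

step_arm(
  moves=[
    {"rx":0,"ry":0,"rz":0,"dx":-1.5,"dy":0,"dz":0,"gripper":-1},
    {"rx":0,"ry":0,"rz":0,"dx":-1.5,"dy":0,"dz":0,"gripper":-1},
    {"rx":0,"ry":0,"rz":0,"dx":0,"dy":0,"dz":0,"gripper":-1},
  ],
)

```text
clock: 5.88
tcp_pos: [0.5678, -0.1287, 0.1271]
orientation: [-0.695, -3.063, 0.0]
contact_force: [-5.1, -0.9, -0.3]
grip_width: 0.0001
gripper_force: 2.2
```

step_arm(
  moves=[
    {"rx":0,"ry":0,"rz":0,"dx":-1,"dy":0,"dz":0,"gripper":-1},
    {"rx":0,"ry":0,"rz":0,"dx":-1,"dy":0,"dz":0,"gripper":-1},
    {"rx":0,"ry":0,"rz":0,"dx":0,"dy":0,"dz":0,"gripper":-1},
  ],
)

```text
clock: 6.25
tcp_pos: [0.5696, -0.1294, 0.1271]
orientation: [-0.694, -3.063, 0.0]
contact_force: [-5.5, 0.2, -0.5]
grip_width: -0.0001
gripper_force: 2.3
```

step_arm(
  moves=[
    {"rx":0,"ry":0,"rz":0,"dx":-1,"dy":0,"dz":0,"gripper":-1},
    {"rx":0,"ry":0,"rz":0,"dx":0,"dy":0,"dz":0,"gripper":-1},
  ],
)

```text
clock: 6.5
tcp_pos: [0.5705, -0.1297, 0.1271]
orientation: [-0.694, -3.063, 0.0]
contact_force: [-5.6, -1.0, 0.4]
grip_width: 0.0001
gripper_force: 2.3
```

step_arm(
  moves=[
    {"rx":0,"ry":0,"rz":0,"dx":-1,"dy":0,"dz":0,"gripper":-1},
    {"rx":0,"ry":0,"rz":0,"dx":-1,"dy":0,"dz":0,"gripper":-1},
    {"rx":0,"ry":0,"rz":0,"dx":0,"dy":0,"dz":0,"gripper":-1},
  ],
)

```text
clock: 6.88
tcp_pos: [0.5709, -0.1299, 0.127]
orientation: [-0.693, -3.06, -0.001]
contact_force: [-9.9, 1.8, 3.5]
grip_width: -0.0001
gripper_force: 4.9
```

step_arm(
  moves=[
    {"rx":0,"ry":0,"rz":0,"dx":-1,"dy":0,"dz":0,"gripper":-1},
    {"rx":0,"ry":0,"rz":0,"dx":0,"dy":0,"dz":0,"gripper":-1},
  ],
)

```text
clock: 7.12
tcp_pos: [0.571, -0.13, 0.1269]
orientation: [-0.693, -3.058, -0.002]
contact_force: [-12.1, 2.2, 7.4]
grip_width: -0.0002
gripper_force: 6.3
```

The stop is reached at about 12 N. I'll add slightly more, then hold for 2.25 s.

step_arm(
  moves=[
    {"rx":0,"ry":0,"rz":0,"dx":-0.5,"dy":0,"dz":0,"gripper":-1},
    {"rx":0,"ry":0,"rz":0,"dx":0,"dy":0,"dz":0,"gripper":-1},
    {"rx":0,"ry":0,"rz":0,"dx":0,"dy":0,"dz":0,"gripper":-1},
    {"rx":0,"ry":0,"rz":0,"dx":0,"dy":0,"dz":0,"gripper":-1},
    {"rx":0,"ry":0,"rz":0,"dx":0,"dy":0,"dz":0,"gripper":-1},
    {"rx":0,"ry":0,"rz":0,"dx":0,"dy":0,"dz":0,"gripper":-1},
    {"rx":0,"ry":0,"rz":0,"dx":0,"dy":0,"dz":0,"gripper":-1},
    {"rx":0,"ry":0,"rz":0,"dx":0,"dy":0,"dz":0,"gripper":-1},
    {"rx":0,"ry":0,"rz":0,"dx":0,"dy":0,"dz":0,"gripper":-1},
  ],
)

```text
clock: 8.25
tcp_pos: [0.5711, -0.13, 0.1269]
orientation: [-0.692, -3.057, -0.002]
contact_force: [-13.5, 2.6, 7.4]
grip_width: 0.0002
gripper_force: 7.0
```

step_arm(
  moves=[
    {"rx":0,"ry":0,"rz":0,"dx":0,"dy":0,"dz":0,"gripper":-1},
    {"rx":0,"ry":0,"rz":0,"dx":0,"dy":0,"dz":0,"gripper":-1},
    {"rx":0,"ry":0,"rz":0,"dx":0,"dy":0,"dz":0,"gripper":-1},
    {"rx":0,"ry":0,"rz":0,"dx":0,"dy":0,"dz":0,"gripper":-1},
    {"rx":0,"ry":0,"rz":0,"dx":0,"dy":0,"dz":0,"gripper":-1},
    {"rx":0,"ry":0,"rz":0,"dx":0,"dy":0,"dz":0,"gripper":-1},
    {"rx":0,"ry":0,"rz":0,"dx":0,"dy":0,"dz":0,"gripper":-1},
    {"rx":0,"ry":0,"rz":0,"dx":0,"dy":0,"dz":0,"gripper":-1},
    {"rx":0,"ry":0,"rz":0,"dx":0,"dy":0,"dz":0,"gripper":-1},
  ],
)

```text
clock: 9.38
tcp_pos: [0.5711, -0.13, 0.1269]
orientation: [-0.692, -3.057, -0.002]
contact_force: [-13.5, 3.0, 8.1]
grip_width: -0.0001
gripper_force: 7.0
```

```bash
python3 - <<'E'
from h import *
a=r.grab_frame('scene')[170:270,240:390]
cv2.imwrite('pics/s3.png',cv2.resize(a,None,fx=4,fy=4,interpolation=2))
E
```

```text
(no output)
```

View pics/s3.png

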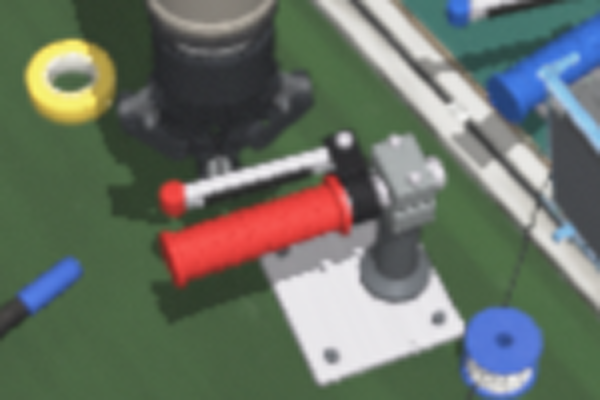

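The lever is parallel to the bar at its stop, with a gap to the grip and the fingers only on the outer side. It held about 14 N for over 2 s. Backing off now.

step_arm(
  moves=[
    {"rx":0,"ry":0,"rz":0,"dx":4,"dy":0,"dz":0,"gripper":-1},
    {"rx":0,"ry":0,"rz":0,"dx":6,"dy":0,"dz":0,"gripper":-1},
    {"rx":0,"ry":0,"rz":0,"dx":6,"dy":0,"dz":0,"gripper":-1},
    {"rx":0,"ry":0,"rz":0,"dx":6,"dy":0,"dz":0,"gripper":-1},
    {"rx":0,"ry":0,"rz":0,"dx":6,"dy":0,"dz":0,"gripper":-1},
    {"rx":0,"ry":0,"rz":0,"dx":8,"dy":0,"dz":0,"gripper":-1},
    {"rx":0,"ry":0,"rz":0,"dx":10,"dy":0,"dz":0,"gripper":-1},
    {"rx":0,"ry":0,"rz":0,"dx":12,"dy":0,"dz":0,"gripper":-1},
    {"rx":0,"ry":0,"rz":0,"dx":12,"dy":0,"dz":0,"gripper":-1},
    {"rx":0,"ry":0,"rz":0,"dx":0,"dy":0,"dz":-20,"gripper":-1},
    {"rx":0,"ry":0,"rz":0,"dx":0,"dy":0,"dz":-30,"gripper":-1},
    {"rx":0,"ry":0,"rz":0,"dx":0,"dy":0,"dz":-30,"gripper":-1},
    {"rx":0,"ry":0,"rz":0,"dx":0,"dy":0,"dz":-20,"gripper":-1},
    {"rx":0,"ry":0,"rz":0,"dx":0,"dy":0,"dz":0,"gripper":-1},
    {"rx":0,"ry":0,"rz":0,"dx":0,"dy":0,"dz":0,"gripper":-1},
  ],
)

```text
clock: 11.3
tcp_pos: [0.5101, -0.1008, 0.2265]
orientation: [-0.694, -3.063, -0.0]
contact_force: [0.4, 0.7, 0.3]
grip_width: -0.0
gripper_force: 0.0
```

```bash
python3 - <<'E'
from h import *
a=r.grab_frame('side')[130:260,230:430]
cv2.imwrite('pics/s4.png',cv2.resize(a,None,fx=4,fy=4,interpolation=2))
E
```

```text
(no output)
```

View pics/s4.png

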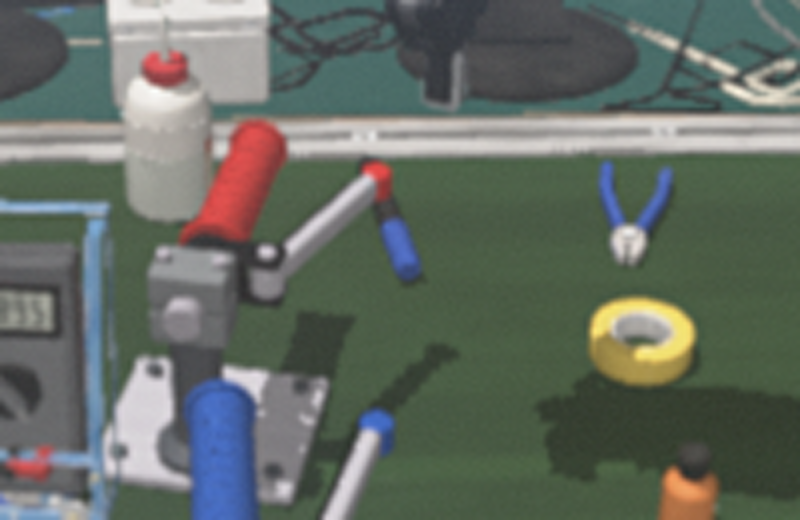

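The lever is fully out again, with its ball back at full-frame (324,175) as at the start. The gripper is clear and nothing else in view has moved.

```bash
python3 -c "
from bench import r
print(r.hand_in())"
```

```text
the job is handed in; nothing more can be done
None
```

The red lever was pressed to its stop, held there at about 14 N for just over 2 s with a visible gap to the grip, then sprang fully out; the arm moved clear and the job is handed in, with no verdict returned.

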